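# Load a sampling swab into the leaning reagent tube

## Task

Take the round-handled swab out of the stand and push it, tip first, down into the one open tube of the sloped rack. Press it fully home past the stiff plug, so that the collar sits on the rim, and keep pressing firmly there (12 to 30 N) for half a second; never push harder than 30 N. Then let go and leave the swab in the tube, without disturbing the other things on the bench.

Things in the scene. Friction and masses are not known exactly. Their poses are not given: they have to be found in the camera images.
- swab: White sampling swab, 25 g, hanging upright by its collar in a hole of the stand. Origin: on the axis, at the collar's underside; z along the axis to the handle. Above it: collar 20 mm across, 4 mm thick, then a round handle 16 mm across up to z = +50 mm. Below: shaft 5.6 mm across, then a round-nosed bud 8 mm across, 18 mm long, ending at z = -70 mm.
- swab_tip (a point): The lower end of the swab's bud, on its axis, 70 mm below the collar's underside.
- stand: Fixed white stand, 80 x 160 mm, 88 mm high: a top plate 8 mm thick with two through holes 13 mm across at y = -35 and +35 mm (which tool hangs in which hole varies). Origin: centre of its underside, z up, y along the row of holes.
- scraper: The other tool in the stand, to be left there: white, with a flat rectangular handle (7 x 22 mm, up to 34 mm above the collar) instead of a round one. Origin: centre of its collar's underside, z up.
- rack: Fixed sloped aluminium rack, 130 x 197 mm, with three clear tubes in a row along its y, 60 mm apart, leaning 25 degrees from upright towards its -x side. Two have white screw caps 21 mm across, their tops 2 mm past the open one's rim; which of the three is open varies. Origin: centre of its underside, z up.
- tube: The open tube, fixed in the rack: clear, 16 mm outer, 10 mm inner diameter, 90 mm long. Origin: centre of its underside; z along its leaning axis to the mouth, y as the rack's. A sliding plug inside, top 62 to 65 mm below the rim, resists with about 7 N and stays where left: the swab's last 5 to 8 mm must be pressed, until its collar stops on the rim.
- tube_mouth (a point): Centre of the open tube's mouth, in the plane of its unloaded rim, which is a springy grey rubber ring 17 mm across, 10 mm inside, 4 mm high (8 N per mm, gives up to 3 mm); 90 mm along the tube's z from its origin; 116 mm above the bench.
- dishes: Stack of three clear petri dishes, 90 mm across, 45 mm high; loose bystander. Origin: centre of its underside.
- bottle: Amber bottle with white cap, 52 mm across, 110 mm high; loose bystander. Origin: centre of its underside.
- tipbox: Grey box of pipette tips with clear lid, 85 x 120 x 65 mm; loose bystander. Origin: centre of its underside.

How it is judged:
By the outcome, as a careful person would: the job done as asked, in the order asked, and still so for the second after the job is handed in, with the robot touching nothing.
It also fails if it takes over 58 s, if anything falls off the work surface, if the arm or the gripper's body presses on something with over 40 N, if the wrist force passes 120 N, or if a joint passes its speed limit or range.

## Robot

A 6-joint arm with a two-finger parallel gripper is mounted at the origin on the work surface. World frame = base frame: x ahead of the robot, y to its left, z up, the work surface at z = 0. Lengths are in m, angles in degrees, forces in N, time in s.
With the tool pointing down it reaches from about 0.375 to 0.9 m from the base axis. Payload 3.1 kg.
Tool frame: the origin (TCP) lies at the very end of the fingers, on their centre line; the grasp point (between the pads) lies 19 mm behind it; z points along the fingers, y is the line along which they close (so a half turn about z gives the same grasp; the last joint's range is limited). The gripper opens to 87 mm and grips with 3 to 60 N. Pads are 19 mm wide; open, the fingers measure 117 mm over their backs; the gripper's body (75 mm by 190 mm) begins 51 mm behind the grasp point.
Start: joints at [-79.67, 30.224, 82.088, -0, 67.689, -10.227], TCP at [0.219, -0.585, 0.223] pointing down, gripper open.
Joint ranges: [-176.69, 176.69], [-43.24, 126.21], [12.49, 139.97], [-82, 262], [0, 151.66], [-163.58, 163.58]. Speed limits (degrees/s): [159.86, 159.86, 180, 180, 180, 180].

## Interface

Orientations are given as a 3x3 rotation matrix whose columns are the frame's x, y, z axes.
In Python, from rig import readout, viewer, ticket gives the robot as it stands.
- The arm moves only by the tool send_rows, never from a script. Its argument "moves" is a list of rows, each a list of 6 numbers: the shift along the tool's x, y, z in units of 250 mm (1.0 is 250 mm), then the turn, a rotation vector about the tool's x, y, z in units of 90 degrees (1.0 is 90 degrees). A call has 1 to 12 rows; each row is the pose to reach, as a shift and turn from the pose commanded when the call began, along the tool's axes at that moment; what a row does not reach only later rows make up. A row lasts 1/10 s, in which the tool goes at most 50 mm and 8.59 degrees, less where a joint would pass 70% of its speed; a pose out of reach is approached as far as the arm can. A call with a number of a shift or a turn outside -1 to 1 is refused whole. A call with a gripper value outside its range is refused whole. "grip" is the opening, from 0 (shut) to 1 (fully open), set as the call begins (left out, the last holds). The fingers move at their own pace and stop on an object; the grip force is fixed at half the most. Time passes only in rows, so rows that repeat a pose let the fingers close. It gives the time, the measured TCP pose, the force, the opening and the grip force at its end, in the units of the state.
- readout.read_state(): the state, without advancing time (a new reading comes with each control period).
- viewer.capture(name): name is "scene" or "top" or "wrist"; returns (picture, depth): 480x640x3 uint8, red, green, blue; 480x640 float32, m along the optical axis (not along the pixel's ray), 0 where there is no reading.
- viewer.camera_info(name): a dict with "fx", "fy", "cx", "cy" (pixels), "R" (3x3) and "t" (3): a world point X has camera coordinates R X + t; the wrist camera has in their place "tool_from_camera" (4x4, takes a point from camera to tool coordinates, whose origin is the TCP and whose axes are the flange's). Camera axes: x right, y down, z forward; pixel columns grow to the right and rows downward; lengths in m; the calibration is good to about 2 mm. A picture is of the moment at which its call begins: read the wrist's pose just before it. camera_info takes no time and is no camera call.
- ticket.hand_in(): hands the job in; it is judged then, once.
The state is a dict: "time_s": time; "joint_positions": joint angles; "qvel": joint speeds; "tau": joint torques, N m; "position": TCP position; "tcp_rot": TCP orientation; "force": force on the tool from outside, world axes, zero at the start; "moment": the same for the moment, N m; "opening": opening from 0.0 (shut) to 1.0 (fully open); "grasp_force": force on a finger pad.
Only numpy, scipy, OpenCV 4.12 (cv2) and the standard library are available. Lean on these libraries where they do the work, as an engineer would, in place of code of your own. Each camera call takes 0.05 s, during which the arm holds its last target. There are 200 camera calls.

## Working session

There is one attempt and no reset: what is moved stays moved. The work goes in short steps, Python scripts to look and compute and a tool call to move; the robot and the scene stay as the last step left them, time stands still between calls to the robot, and variables do not carry over. Pictures are saved under pics/ and viewed, at most 10 in all, crops included, and the job is handed in when it is done.

Besides the shell and the picture viewer there is one more tool, called after "Emit:" as name([rows], argument=value, ...), one row to a line, values as JSON. send_rows: Moves the arm, as the interface text tells. Shifts and turns lie within -1 to 1; 1 stands for 250 mm of shift or 90 degrees of turn. Its arguments: {"type":"object","properties":{"moves":{"type":"array"},"grip":{"type":"number"}},"required":["moves"]}

```bash
mkdir -p pics; ls; python3 - <<'E'
from rig import readout, viewer
import cv2, numpy as np
s=readout.read_state();print(s)
ims=[]
for n in("scene","top"):
    p,d=viewer.capture(n);cv2.imwrite(f"pics/{n}.png",p[:,:,::-1]);np.savez(f"{n}.npz",p=p,d=d);print(n,{k:np.round(v,4).tolist() for k,v in viewer.camera_info(n).items()}, (d>0).mean())
print(viewer.camera_info("wrist"))
E
```

```text
pics
{'time_s': 0.0, 'joint_positions': array([-7.96699963e+01,  3.02805642e+01,  8.21533762e+01, -9.70367222e-04,
        6.76866320e+01, -1.02263812e+01]), 'qvel': array([ 0.11926546,  0.09874326, -0.08222167, -0.07153508,  0.14332365,
        0.03063486]), 'tau': array([-2.13447827e-03, -4.40053010e+01, -1.76594299e+01,  6.31787349e-02,
        5.83437702e-02, -1.80006623e-04]), 'position': array([ 0.21936171, -0.58449941,  0.22157117]), 'tcp_rot': array([[ 9.36324903e-01,  3.51134622e-01, -3.92766722e-04],
       [ 3.51134659e-01, -9.36322689e-01,  2.06746525e-03],
       [ 3.58202235e-04, -2.07373321e-03, -9.99997786e-01]]), 'force': array([0.41216329, 0.18290216, 0.67316258]), 'moment': array([ 0.04488238,  0.02097487, -0.0143734 ]), 'grasp_force': 0.0, 'opening': 1.00160895003982}
scene {'fx': 595.3822, 'fy': 595.3822, 'cx': 316.7446, 'cy': 244.553, 'R': [[-0.1308, 0.9913, -0.0139], [0.5395, 0.0594, -0.8399], [-0.8318, -0.1174, -0.5425]], 't': [0.209, -0.2061, 1.5822]} 0.995849609375
top {'fx': 538.8217, 'fy': 538.8217, 'cx': 321.616, 'cy': 249.8814, 'R': [[0.0253, -0.9997, -0.0006], [-0.9851, -0.0248, -0.1701], [0.17, 0.0049, -0.9854]], 't': [-0.1576, 0.5752, 1.03]} 0.9958333333333333
{'fx': 344.17440453520925, 'fy': 344.17440453520925, 'cx': 315.5469735946107, 'cy': 234.7218911173997, 'tool_from_camera': array([[ 1.44710990e-04, -9.55690026e-01, -2.94374853e-01,
         8.13091612e-02],
       [ 9.99999530e-01,  4.20482446e-04, -8.73511969e-04,
        -1.55845736e-04],
       [ 9.58586134e-04, -2.94374588e-01,  9.55689637e-01,
        -1.63156200e-01],
       [ 0.00000000e+00,  0.00000000e+00,  0.00000000e+00,
         1.00000000e+00]])}
```

View pics/scene.png

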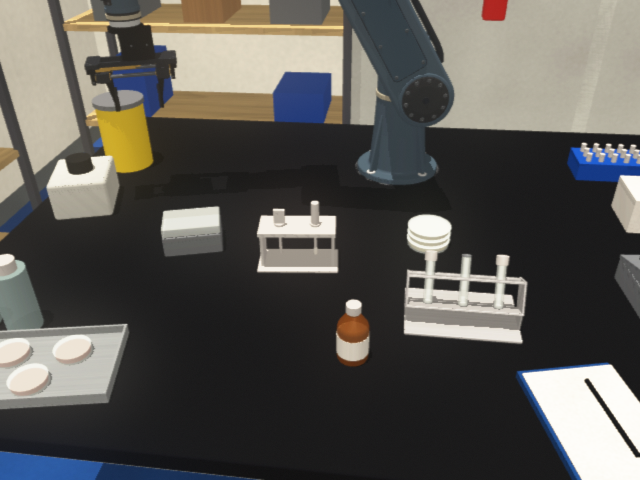

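View pics/top.png

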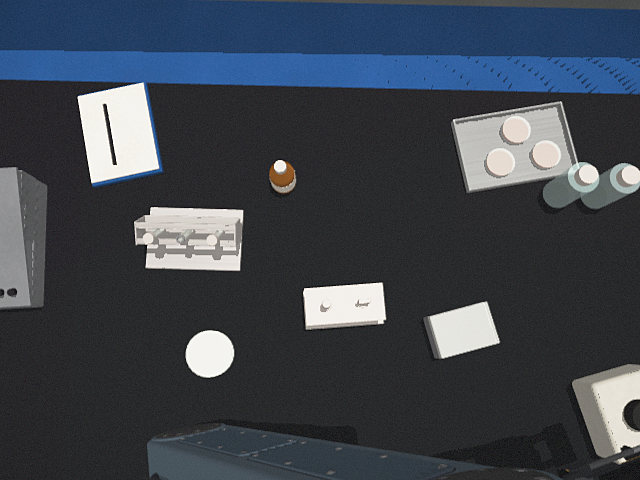

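The scene view shows the swab (round handle) at (315,213) in the stand, the scraper at (279,217), and the open tube in the middle of the rack at (465,262). In the top view the swab is at (325,306) and the tubes at (148,239), (184,237) and (212,240).

```bash
cat > h.py <<'E'
import numpy as np, cv2
from rig import readout, viewer
def cloud(n,p=None,d=None,T=None):
    c=viewer.camera_info(n); v,u=np.indices(d.shape)
    X=np.stack([(u-c['cx'])/c['fx']*d,(v-c['cy'])/c['fy']*d,d],-1)
    if T is not None: return X@T[:3,:3].T+T[:3,3]
    return (X-c['t'])@c['R']
def ray(n,uv,z):
    c=viewer.camera_info(n); o=-c['R'].T@c['t']; r=c['R'].T@np.array([(uv[0]-c['cx'])/c['fx'],(uv[1]-c['cy'])/c['fy'],1])
    return o+r*(z-o[2])/r[2]
def wrist(name):
    s=readout.read_state(); p,d=viewer.capture("wrist"); cv2.imwrite(f"pics/{name}.png",p[:,:,::-1])
    F=np.eye(4);F[:3,:3]=s['tcp_rot'];F[:3,3]=s['position']
    T=F@viewer.camera_info("wrist")['tool_from_camera']; np.savez(name+'.npz',p=p,d=d,T=T); return p,d,T
E
python3 - <<'E'
from h import *
ims=[]
for n,(x0,y0,x1,y1) in (("top",(120,190,400,340)),("scene",(250,190,530,350))):
    f=np.load(n+'.npz');X=cloud(n,d=f['d']);p=f['p']
    ims.append(cv2.resize(p[y0:y1,x0:x1,::-1],(800,300)if 0 else (560,300),interpolation=cv2.INTER_CUBIC))
    # stand plate
    W=(np.arange(480)[:,None]>=y0)&(np.arange(480)[:,None]<y1)&(np.arange(640)>=x0)&(np.arange(640)<x1)
    m=W&(abs(X[...,2]-.088)<.006)
    nl,lab,st,ce=cv2.connectedComponentsWithStats(m.astype('uint8'))
    for i in range(1,nl):
        if st[i,4]>60:
            q=X[lab==i]; r=cv2.minAreaRect(q[:,:2].astype('f4')*1000); print(n,'plate',st[i],r,q[:,2].mean())
    m=W&(X[...,2]>.105)&(X[...,2]<.2)
    nl,lab,st,ce=cv2.connectedComponentsWithStats(m.astype('uint8'))
    for i in range(1,nl):
        if st[i,4]>8:
            q=X[lab==i]; print(n,'hi',st[i],ce[i].round(1),q.mean(0).round(4),q.min(0).round(3),q.max(0).round(3))
    m=W&(X[...,2]>.003)&(X[...,2]<.02)
    nl,lab,st,ce=cv2.connectedComponentsWithStats(m.astype('uint8'))
    for i in range(1,nl):
        if st[i,4]>200:
            q=X[lab==i]; print(n,'lo',st[i],cv2.minAreaRect(q[:,:2].astype('f4')*1000),q[:,2].mean())
print(ray('top',(325,304),.138),ray('scene',(315,203),.138),ray('top',(184,237),.116),ray('scene',(466,256),.116))
cv2.imwrite('pics/c.png',np.vstack(ims))
E
```

```text
top plate [134 220 102  16 658] ((609.263671875, 124.34929656982422), (197.0955810546875, 26.391483306884766), 89.72621154785156) 0.08788666841920521
top plate [ 304  282   82   43 2768] ((470.8863830566406, -188.85980224609375), (70.25565338134766, 150.19717407226562), 5.787314414978027) 0.08807754278134879
top hi [143 231  13  13 121] [148.7 236.8] [0.5843 0.1833 0.116 ] [0.573 0.174 0.106] [0.598 0.194 0.124]
top hi [176 233  10  10  65] [180.5 237.6] [0.5848 0.1238 0.1137] [0.576 0.116 0.105] [0.595 0.132 0.121]
top hi [206 233  13  12 115] [211.9 238.6] [0.5838 0.0638 0.1161] [0.574 0.055 0.106] [0.596 0.075 0.125]
top hi [322 299   9  10  68] [326.  303.2] [ 0.4665 -0.1537  0.1355] [ 0.459 -0.161  0.106] [ 0.474 -0.147  0.141]
top hi [358 299  13   5  55] [363.4 300.9] [ 0.4736 -0.2226  0.1199] [ 0.47  -0.235  0.106] [ 0.477 -0.213  0.126]
top lo [149 206  94  35 718] ((659.7698364257812, 119.40612030029297), (209.8347625732422, 63.533470153808594), 75.09842681884766) 0.006403226853388747
top lo [ 145  242   97   31 2088] ((563.57470703125, 124.36634826660156), (62.281658172607
[... 1581 characters left out ...]
0078125), (168.51744079589844, 106.19671630859375), 87.1851806640625) 0.007216136550739704
scene lo [432 289  27  14 297] ((557.2457885742188, 102.56304931640625), (46.78196334838867, 40.77316665649414), 85.71372985839844) 0.007094157666876316
scene lo [467 292  27  13 305] ((556.6507568359375, 165.88436889648438), (47.93144226074219, 39.80695724487305), 87.12210083007812) 0.007151711080071704
scene lo [ 403  300  119   45 3129] ((628.1036376953125, 124.79702758789062), (200.51376342773438, 94.53490447998047), 86.64332580566406) 0.00702647465519806
[ 0.4648072  -0.15204075  0.138     ] [ 0.46633127 -0.15072408  0.138     ] [0.58560985 0.11665783 0.116     ] [0.58508091 0.12539509 0.116     ]
```

View pics/c.png

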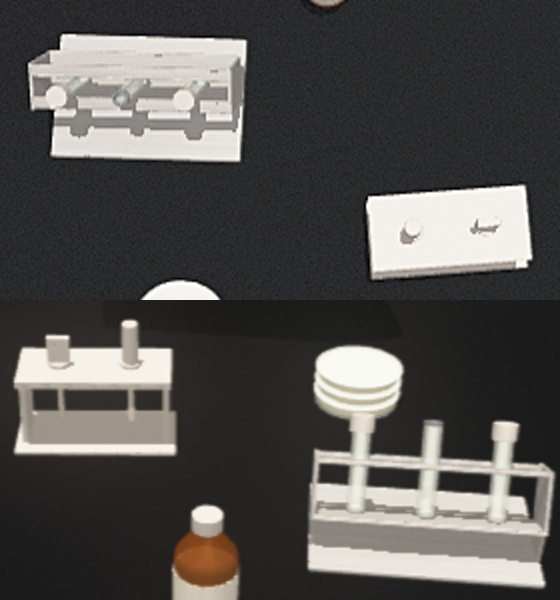

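Emit:
send_rows([
  [0.77,-0.634,-0.06,0,0,0.114],
  [0.77,-0.634,-0.06,0,0,0.114],
  [0.77,-0.634,-0.06,0,0,0.114],
  [0.77,-0.634,-0.06,0,0,0.114],
  [0.77,-0.634,-0.06,0,0,0.114],
  [0.77,-0.634,-0.06,0,0,0.114],
], grip=0.45)

```text
time_s: 0.7
position: [0.3455, -0.3627, 0.2374]
tcp_rot: [[0.983, 0.185, -0.001], [0.185, -0.983, 0.005], [0.0, -0.005, -1.0]]
force: [-0.2, 0.4, -0.1]
opening: 0.54
grasp_force: 0.0
```

```bash
cat >> h.py <<'E'
def plan(P,R):
    from scipy.spatial.transform import Rotation as Ro
    s=readout.read_state(); A=s['tcp_rot']
    print('t',round(s['time_s'],2),'pos',s['position'].round(4),'F',s['force'].round(2),'open',round(s['opening'],3),'q',s['joint_positions'].round(1))
    print('row',(A.T@(np.array(P)-s['position'])/.25).round(4),(Ro.from_matrix(A.T@R).as_rotvec(degrees=True)/90).round(4))
RD=np.array([[1,0,0],[0,-1,0],[0,0,-1.]])
c,sn=np.cos(np.radians(25)),np.sin(np.radians(25))
RT=np.array([[c,0,sn],[0,-1,0],[sn,0,-c]])
E
python3 -c "
from h import *
plan([.467,-.153,.25],RD)"
```

```text
t 0.7 pos [ 0.3455 -0.3627  0.2374] F [-0.19  0.44 -0.05] open 0.54 q [-59.3  19.7  98.4   0.1  62.2  20. ]
row [ 0.6325 -0.7348 -0.0468] [-0.0031  0.0002  0.1184]
```

Emit:
send_rows([
  [0.62,-0.735,-0.05,-0.003,0,0.118],
  [0.62,-0.735,-0.05,-0.003,0,0.118],
  [0.62,-0.735,-0.05,-0.003,0,0.118],
  [0.62,-0.735,-0.05,-0.003,0,0.118],
  [0.62,-0.735,-0.05,-0.003,0,0.118],
  [0.62,-0.735,-0.05,-0.003,0,0.118],
  [0.62,-0.735,-0.05,-0.003,0,0.118],
])

```text
time_s: 1.4
position: [0.464, -0.1604, 0.2498]
tcp_rot: [[1.0, -0.003, -0.0], [-0.003, -1.0, -0.005], [-0.0, 0.005, -1.0]]
force: [-0.9, -0.0, -1.2]
opening: 0.452
grasp_force: 0.0
```

```bash
python3 -c "
from h import *
p,d,T=wrist('w1')
X=cloud('wrist',d=d,T=T)
m=(X[...,2]>.128)&(X[...,2]<.15)
nl,lab,st,ce=cv2.connectedComponentsWithStats(m.astype('uint8'))
for i in range(1,nl):
    if st[i,4]>20: q=X[lab==i]; print(st[i],ce[i],q.mean(0),q.min(0),q.max(0))
plan([.467,-.153,.15],RD)"
```

```text
[298 217  19  21 312] [307.26602564 227.30128205] [ 0.46684985 -0.15365287  0.13782399] [ 0.45815075 -0.16095392  0.12822579] [ 0.47354058 -0.1458707   0.14067741]
t 1.45 pos [ 0.4636 -0.1612  0.2498] F [ 0.07 -0.15  0.16] open 0.45 q [-32.1  17.8  99.1  -0.3  63.   58.3]
row [ 0.0135 -0.0351  0.3991] [ 0.0033  0.0001 -0.0032]
```

View pics/w1.png

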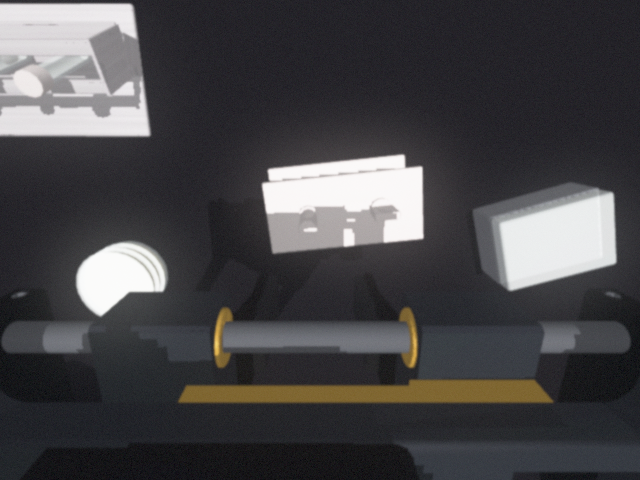

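The wrist view shows the swab handle at (307,227), just clear of the fingers' centre line, the scraper at (383,205) and dishes at (122,275). Descend in two stages.

Emit:
send_rows([
  [0.01,-0.031,0.1,0.003,0,-0.003],
  [0.01,-0.031,0.35,0.003,0,-0.003],
  [0.01,-0.031,0.35,0.003,0,-0.003],
  [0.01,-0.031,0.35,0.003,0,-0.003],
])

```text
time_s: 1.85
position: [0.464, -0.1543, 0.1601]
tcp_rot: [[1.0, -0.004, -0.005], [-0.004, -1.0, 0.003], [-0.005, -0.003, -1.0]]
force: [0.1, 0.2, 0.2]
opening: 0.451
grasp_force: 0.0
```

```bash
python3 -c "
from h import *
plan([.466,-.1535,.098],RD)"
```

```text
t 1.85 pos [ 0.464  -0.1543  0.1601] F [0.09 0.19 0.19] open 0.451 q [-31.5  25.4 104.8  -0.   50.2  58.7]
row [ 0.0092 -0.0026  0.2483] [-0.0019  0.0032 -0.0026]
```

Emit:
send_rows([
  [0.006,-0.003,0.1,-0.002,0.002,-0.002],
  [0.006,-0.003,0.2,-0.002,0.002,-0.002],
  [0.006,-0.003,0.247,-0.002,0.002,-0.002],
  [0.006,-0.003,0.247,-0.002,0.002,-0.002],
])

```text
time_s: 2.25
position: [0.4673, -0.1534, 0.1002]
tcp_rot: [[1.0, 0.001, 0.002], [0.001, -1.0, -0.002], [0.002, 0.002, -1.0]]
force: [-1.0, 0.6, 0.7]
opening: 0.449
grasp_force: 0.0
```

```bash
python3 -c "
from h import *
plan([.466,-.1535,.098],RD)"
```

```text
t 2.25 pos [ 0.4673 -0.1534  0.1002] F [-0.95  0.63  0.71] open 0.449 q [-3.120e+01  3.140e+01  1.074e+02 -1.000e-01  4.090e+01  5.880e+01]
row [-0.0051  0.0003  0.0088] [ 0.0015 -0.0013  0.0004]
```

Emit:
send_rows([
  [0,0,0.005,0,0,0],
  [0,0,0.005,0,0,0],
  [0,0,0.005,0,0,0],
  [0,0,0.005,0,0,0],
  [0,0,0.005,0,0,0],
  [0,0,0.005,0,0,0],
  [0,0,0.005,0,0,0],
  [0,0,0.005,0,0,0],
], grip=0)

```text
time_s: 3.05
position: [0.4683, -0.1528, 0.1002]
tcp_rot: [[1.0, 0.002, 0.005], [0.002, -1.0, -0.004], [0.005, 0.004, -1.0]]
force: [-0.4, 0.2, 5.7]
opening: 0.175
grasp_force: 30.3
```

Emit:
send_rows([
  [0,0,-0.1,0,0,0],
  [0,0,-0.25,0,0,0],
  [0,0,-0.45,0,0,0],
  [0,0,-0.65,0,0,0],
  [0,0,-0.8,0,0,0],
  [0,0,-0.8,0,0,0],
])

```text
time_s: 3.65
position: [0.4701, -0.1535, 0.3051]
tcp_rot: [[1.0, 0.002, 0.015], [0.003, -1.0, -0.01], [0.015, 0.01, -1.0]]
force: [0.3, 0.1, -0.4]
opening: 0.174
grasp_force: 30.0
```

```bash
python3 -c "
from h import *
plan([.50,.1245,.30],RT)"
```

```text
t 3.65 pos [ 0.4701 -0.1535  0.3051] F [ 0.28  0.08 -0.41] open 0.174 q [-31.   14.   94.8  -0.   70.2  58.8]
row [ 0.122  -1.1119  0.0114] [0.0057 0.2685 0.0029]
```

Emit:
send_rows([
  [0.02,-0.2,0.01,0,0.03,0],
  [0.04,-0.4,0.01,0,0.1,0],
  [0.06,-0.6,0.01,0,0.18,0],
  [0.09,-0.8,0.01,0,0.24,0],
  [0.11,-0.98,0.01,0.006,0.268,0.003],
  [0.12,-0.99,0.01,0.006,0.268,0.003],
  [0.12,-0.99,0.01,0.006,0.268,0.003],
])

```text
time_s: 4.35
position: [0.4957, 0.0969, 0.2952]
tcp_rot: [[0.912, 0.003, 0.41], [0.0, -1.0, 0.007], [0.41, -0.007, -0.912]]
force: [0.1, 0.1, -1.0]
opening: 0.173
grasp_force: 30.0
```

```bash
python3 -c "
from h import *
plan([.534,.1245,.226],RT)"
```

```text
t 4.35 pos [0.4957 0.0969 0.2952] F [ 0.13  0.08 -0.96] open 0.173 q [ -2.5   7.1 110.7   2.4  38.   85.8]
row [ 0.0263 -0.108   0.3161] [-0.0047  0.009   0.0001]
```

Emit:
send_rows([
  [0.02,-0.06,0.05,-0.004,0.008,0],
  [0.026,-0.108,0.15,-0.004,0.008,0],
  [0.026,-0.108,0.25,-0.004,0.008,0],
  [0.026,-0.108,0.316,-0.004,0.008,0],
  [0.026,-0.108,0.316,-0.004,0.008,0],
  [0.026,-0.108,0.316,-0.004,0.008,0],
])

```text
time_s: 4.95
position: [0.5353, 0.1215, 0.2267]
tcp_rot: [[0.907, -0.005, 0.422], [-0.005, -1.0, -0.001], [0.422, -0.001, -0.907]]
force: [0.3, 0.0, -0.3]
opening: 0.172
grasp_force: 30.0
```

```bash
python3 - <<'E'
from h import *
plan([.534,.1245,.226],RT)
p,d,T=wrist('w2')
ims=[cv2.resize(p[100:300,200:420,::-1],(400,364),interpolation=cv2.INTER_CUBIC)]
for n in("scene","top"):
    p,d=viewer.capture(n); np.savez(n+"2.npz",p=p,d=d)
    a=p[195:295,405:515] if n=="scene" else p[180:280,130:240]
    ims.append(cv2.resize(a[:,:,::-1],(400,364),interpolation=cv2.INTER_CUBIC)[:300 if n=='top' else 364])
    
im=np.zeros((600,800,3),'u1'); im[:364,:400]=ims[0]; im[:364,400:]=ims[1]; im[364:,:400]=cv2.resize(ims[2],(400,300))[:236]
# remaining quadrant: full wrist
im[364:,400:]=cv2.resize(np.load('w2.npz')['p'][:,:,::-1],(400,300))[:236]
cv2.imwrite('pics/m.png',im)
E
```

```text
t 4.95 pos [0.5353 0.1215 0.2267] F [ 0.33  0.04 -0.3 ] open 0.172 q [  1.5  17.1 111.2  -1.6  26.7  93.1]
row [-0.0061 -0.012   0.0003] [ 0.0009  0.0005 -0.0034]
```

View pics/m.png

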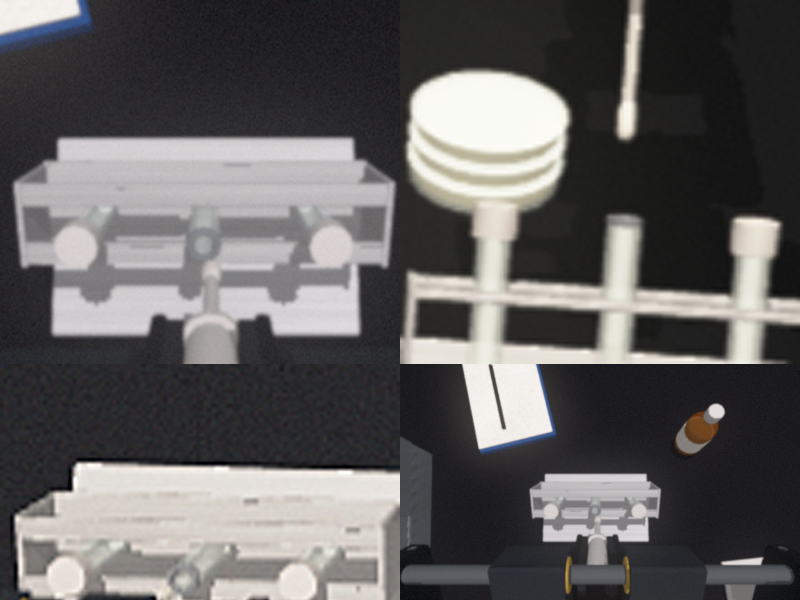

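The wrist crop (top left) shows the bud tip at full-image pixel (316,247), open mouth ring at (312,234), caps at (242,235) and (382,235). The tip needs a small sideways shift; now I'll get numbers.

```bash
cat >> h.py <<'E'
def analyse(f):
    Tc=viewer.camera_info('wrist')['tool_from_camera']; d=f['d']; p=f['p'].astype(int)
    X=cloud('wrist',d=d,T=Tc)
    W=np.zeros(d.shape,bool); W[180:320,225:400]=1
    hi=p.sum(2)>330
    m=W&(abs(X[...,0])<.02)&(abs(X[...,1])<.02)&(X[...,2]>0)&(X[...,2]<.09)
    print('swab px',m.sum())
    for a in np.arange(.0,.09,.01):
        q=X[m&(X[...,2]>=a)&(X[...,2]<a+.01)]
        if len(q): print('z%.3f'%q[:,2].mean(),len(q),'y mid %.4f w %.4f xmax %.4f xmed %.4f'%((q[:,1].min()+q[:,1].max())/2,np.ptp(q[:,1]),q[:,0].max(),np.median(q[:,0])),'zmax %.4f'%q[:,2].max())
    return X,W
E
python3 - <<'E'
from h import *
f=np.load('w2.npz');X,W=analyse(f)
m=W&(X[...,2]>.108)&(X[...,2]<.135)&(abs(X[...,0])<.03)
nl,lab,st,ce=cv2.connectedComponentsWithStats(m.astype('uint8'))
for i in range(1,nl):
    if st[i,4]>15: q=X[lab==i]; print(st[i],ce[i].round(1),q.mean(0).round(4),q.min(0).round(4),q.max(0).round(4))
g=cv2.cvtColor(f['p'],cv2.COLOR_RGB2GRAY)
print(g[224:252,300:326])
E
```

```text
swab px 660
z0.006 351 y mid -0.0004 w 0.0160 xmax 0.0075 xmed 0.0044 zmax 0.0100
z0.011 65 y mid -0.0004 w 0.0160 xmax 0.0077 xmed 0.0063 zmax 0.0130
z0.029 2 y mid 0.0002 w 0.0018 xmax 0.0006 xmed 0.0004 zmax 0.0295
z0.036 54 y mid -0.0001 w 0.0051 xmax 0.0008 xmed -0.0002 zmax 0.0400
z0.045 39 y mid -0.0004 w 0.0046 xmax 0.0005 xmed -0.0001 zmax 0.0493
z0.055 44 y mid -0.0005 w 0.0048 xmax 0.0005 xmed -0.0002 zmax 0.0599
z0.066 68 y mid -0.0001 w 0.0072 xmax 0.0014 xmed -0.0002 zmax 0.0699
z0.074 37 y mid -0.0001 w 0.0073 xmax 0.0015 xmed 0.0008 zmax 0.0786
[230 220  27  27 554] [242.7 233. ] [-0.0037 -0.0627  0.1188] [-0.0153 -0.0738  0.1152] [ 0.0052 -0.0533  0.1322]
[302 221  20  23 303] [311.6 232.5] [-0.0044 -0.0039  0.1225] [-0.013  -0.0121  0.1175] [0.0031 0.0042 0.1349]
[368 220  26  27 547] [380.4 232.9] [-0.0036  0.0549  0.1187] [-0.0153  0.0456  0.1149] [0.0054 0.0657 0.1329]
[[119 120 120 125 138 148 154 158 165 167 168 163 167 169 170 166 163 155
  156 150 139 126 120 121 120 121]
 [122 119 119 128 140 151 146 146 149 152 148 145 147 147 153 151 150 151
  154 149 137 
[... 2155 characters left out ...]
90 198 194
  192 185 187 194 200 202 203 200]
 [153 134 127 127 124 128 125 128 126 128 133 146 167 180 189 195 199 198
  196 193 186 195 203 208 207 205]
 [138 130 126 126 128 126 125 126 126 130 135 154 173 186 193 202 203 206
  200 196 187 186 191 196 196 194]
 [132 128 125 127 128 128 124 124 125 130 141 159 174 190 198 203 209 209
  206 196 185 171 166 166 167 164]
 [125 126 128 126 126 127 127 126 126 127 144 161 181 192 201 206 207 212
  210 201 184 163 145 142 137 138]
 [126 129 128 126 126 126 126 125 127 129 140 162 181 193 194 197 200 203
  207 199 184 160 136 128 128 128]
 [124 127 126 125 128 125 127 124 125 127 138 161 180 182 183 181 183 189
  198 198 183 157 137 127 125 129]]
```

```bash
python3 - <<'E'
from h import *
c=viewer.camera_info('wrist');T=c['tool_from_camera'];C=T[:3,3]
def r(u,v): return T[:3,:3]@[(u-c['cx'])/c['fx'],(v-c['cy'])/c['fy'],1]
for z in(.1175,.1185,.1195):
    a=r(311.2,234.5); print('mouth',z,C+a*(z-C[2])/a[2])
for row in (242,242.8):
  for zc in(.0765,.0775,.0785):
    a=r(316.3,row); a/=np.linalg.norm(a); P=C+a*(zc-C[2])/a[2]
    # offset in x so that distance from ray=4mm, ball on the +x side? image up = -cam y = +tool x
    print('tip',row,zc,P-[.004*np.sqrt(a[0]**2+a[2]**2)/a[2],0,0])
f=np.load('w2.npz');X=cloud('wrist',d=f['d'],T=T)
for s in((234,250),(372,388)): print('cap z',np.median(X[226:240,s[0]:s[1],2]))
print('bg',X[234,311],X[228:242:2,304,2].round(4),X[226,306:318:2,2].round(4),X[240:244,311,2].round(4))
print(np.round(X[234:262:2,316],4))
E
```

```text
mouth 0.1175 [-0.0046543  -0.00417355  0.1175    ]
mouth 0.1185 [-0.00496198 -0.00418763  0.1185    ]
mouth 0.1195 [-0.00526965 -0.00420172  0.1195    ]
tip 242 0.0765 [-0.00200547  0.00011946  0.0765    ]
tip 242 0.0775 [-0.00233716  0.00012089  0.0775    ]
tip 242 0.0785 [-0.00266885  0.00012232  0.0785    ]
tip 242.8 0.0765 [-0.00262684  0.00011972  0.0765    ]
tip 242.8 0.0775 [-0.00296111  0.00012116  0.0775    ]
tip 242.8 0.0785 [-0.00329538  0.00012259  0.0785    ]
cap z 0.11705475341824007
cap z 0.11719834699032367
bg [-0.01026336 -0.00463276  0.13728183] [0.1212 0.1201 0.1186 0.1176 0.1193 0.1195 0.1572] [0.1235 0.1193 0.1207 0.1186 0.1199 0.1205] [0.119  0.1185 0.1191 0.1179]
[[-8.000e-03 -1.000e-04  1.297e-01]
 [-8.300e-03 -1.000e-04  1.247e-01]
 [-8.400e-03 -1.000e-04  1.194e-01]
 [-1.010e-02 -1.000e-04  1.192e-01]
 [-1.190e-02 -1.000e-04  1.190e-01]
 [ 7.000e-04 -1.000e-04  7.650e-02]
 [ 1.100e-03 -1.000e-04  7.070e-02]
 [ 1.000e-03 -1.000e-04  6.670e-02]
 [-3.000e-04 -1.000e-04  6.610e-02]
 [ 5.000e-04 -1.000e-04  5.970e-02]
 [ 0.000e+00 -1.000e-04  5.710e-02]
 [-3.000e-04 -1.000e-04  5.410e-02]
 [ 1.000e-04 -1.000e-04  4.930e-02]
 [ 2.000e-04 -1.000e-04  4.560e-02]]
```

Emit:
send_rows([
  [-0.01,-0.017,0,0,0,0],
  [-0.01,-0.017,0.05,0,0,0],
  [-0.01,-0.017,0.1,0,0,0],
  [-0.01,-0.017,0.11,0,0,0],
  [-0.01,-0.017,0.11,0,0,0],
  [-0.01,-0.017,0.11,0,0,0],
])

```text
time_s: 5.7
position: [0.5444, 0.1273, 0.2009]
tcp_rot: [[0.906, -0.003, 0.423], [-0.003, -1.0, -0.0], [0.423, -0.001, -0.906]]
force: [0.4, 0.3, 0.2]
opening: 0.177
grasp_force: 30.0
```

```bash
python3 - <<'E'
from h import *
plan([.534,.1245,.226],RT)
p,d,T=wrist('w3'); analyse(np.load('w3.npz'))
im=np.zeros((600,800,3),'u1')
im[:,:400]=cv2.resize(p[200:275,290:340,::-1],(400,600),interpolation=cv2.INTER_CUBIC)
p,d=viewer.capture('scene');np.savez('scene3.npz',p=p,d=d)
im[:,400:]=cv2.resize(p[215:290,440:490,::-1],(400,600),interpolation=cv2.INTER_CUBIC)
cv2.imwrite('pics/m3.png',im)
E
```

```text
t 5.7 pos [0.5444 0.1273 0.2009] F [0.39 0.31 0.16] open 0.177 q [  2.2  20.5 111.6  -2.4  22.9  94.5]
row [ 0.0047  0.0113 -0.1086] [ 0.0001 -0.0001 -0.002 ]
swab px 661
z0.006 346 y mid -0.0001 w 0.0298 xmax 0.0113 xmed 0.0044 zmax 0.0100
z0.011 72 y mid -0.0004 w 0.0160 xmax 0.0078 xmed 0.0059 zmax 0.0135
z0.030 1 y mid -0.0001 w 0.0000 xmax 0.0006 xmed 0.0006 zmax 0.0296
z0.035 49 y mid -0.0001 w 0.0050 xmax 0.0005 xmed -0.0002 zmax 0.0397
z0.045 44 y mid -0.0004 w 0.0046 xmax 0.0005 xmed -0.0001 zmax 0.0495
z0.055 40 y mid -0.0004 w 0.0048 xmax 0.0005 xmed -0.0002 zmax 0.0599
z0.066 69 y mid -0.0001 w 0.0072 xmax 0.0017 xmed -0.0002 zmax 0.0699
z0.074 39 y mid -0.0001 w 0.0074 xmax 0.0015 xmed 0.0006 zmax 0.0788
z0.090 1 y mid -0.0040 w 0.0000 xmax -0.0038 xmed -0.0038 zmax 0.0898
```

View pics/m3.png

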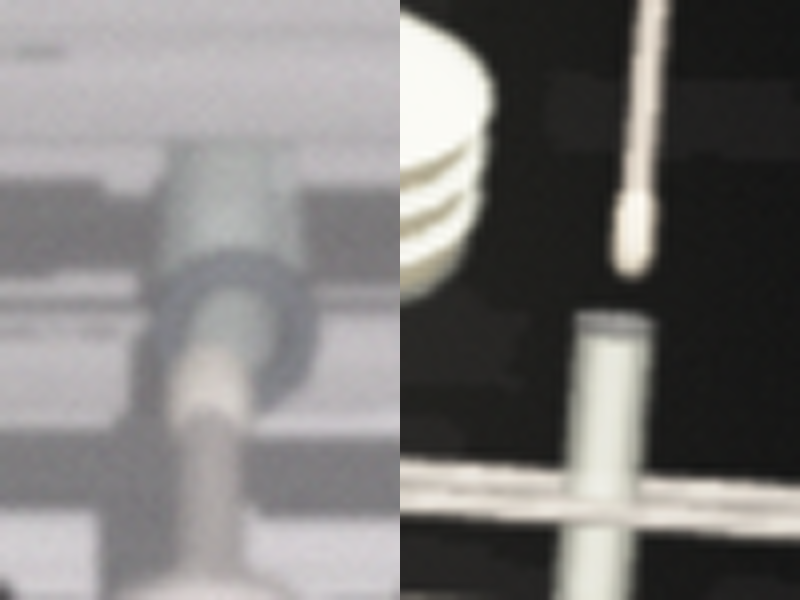

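```bash
python3 - <<'E'
from h import *
c=viewer.camera_info('wrist');T=c['tool_from_camera'];C=T[:3,3]
def r(u,v): return T[:3,:3]@[(u-c['cx'])/c['fx'],(v-c['cy'])/c['fy'],1]
for v in (241,241.8,242.5):
    a=r(319,v); print('mouth',v,C+a*(.0918-C[2])/a[2])
f=np.load('w3.npz');X=cloud('wrist',d=f['d'],T=T)
m=np.zeros(X.shape[:2],bool);m[228:255,305:335]=1
m&=(X[...,2]>.088)&(X[...,2]<.0945)
q=X[m];print(m.sum(),np.median(q[:,2]),q.min(0),q.max(0),(q[:,0].min()+q[:,0].max())/2,(q[:,1].min()+q[:,1].max())/2)
n=X[...,2]; 
for s in((-.075,-.05),(.05,.075)):
    k=(X[...,1]>s[0])&(X[...,1]<s[1])&(abs(X[...,0])<.02)&(n>.085)&(n<.0935); q=X[k]; print('cap',k.sum(),q.mean(0),q.min(0),q.max(0))
E
```

```text
mouth 241 [-0.00204608  0.00224452  0.0918    ]
mouth 241.8 [-0.00270248  0.00224632  0.0918    ]
mouth 242.5 [-0.00327761  0.00224789  0.0918    ]
191 0.09213532468651525 [-0.00970471 -0.00636865  0.08977375] [0.00573184 0.01008537 0.09449886] -0.0019864347985837708 0.001858359710217972
cap 504 [-0.00188389 -0.05830049  0.08997937] [-0.01278797 -0.06778121  0.08792408] [ 0.00802221 -0.05013409  0.093424  ]
cap 549 [-0.00206172  0.061584    0.08989476] [-0.01346996  0.05149487  0.08770912] [0.00760753 0.07200258 0.09337838]
```

Emit:
send_rows([
  [0,0.008,0,0,0,0],
  [0,0.008,0.015,0,0,0],
  [0,0.008,0.03,0,0,0],
  [0,0.008,0.045,0,0,0],
  [0,0.008,0.05,0,0,0],
  [0,0.008,0.055,0,0,0],
  [0,0.008,0.055,0,0,0],
])

```text
time_s: 6.5
position: [0.5503, 0.1253, 0.1886]
tcp_rot: [[0.906, -0.003, 0.423], [-0.003, -1.0, -0.0], [0.423, -0.001, -0.906]]
force: [-0.5, -0.1, 0.2]
opening: 0.17
grasp_force: 30.0
```

```bash
python3 - <<'E'
from h import *
plan([.534,.1245,.226],RT)
p,d,T=wrist('w4')
im=np.zeros((600,800,3),'u1')
im[:,:400]=cv2.resize(p[200:275,290:340,::-1],(400,600),interpolation=cv2.INTER_CUBIC)
p,d=viewer.capture('scene');np.savez('scene4.npz',p=p,d=d)
im[:,400:]=cv2.resize(p[215:290,440:490,::-1],(400,600),interpolation=cv2.INTER_CUBIC)
cv2.imwrite('pics/m4.png',im)
E
```

```text
t 6.5 pos [0.5503 0.1253 0.1886] F [-0.52 -0.14  0.22] open 0.17 q [  1.9  22.1 111.7  -2.3  21.2  94.1]
row [ 0.0044  0.0032 -0.1632] [ 0.0001 -0.0002 -0.0021]
```

View pics/m4.png

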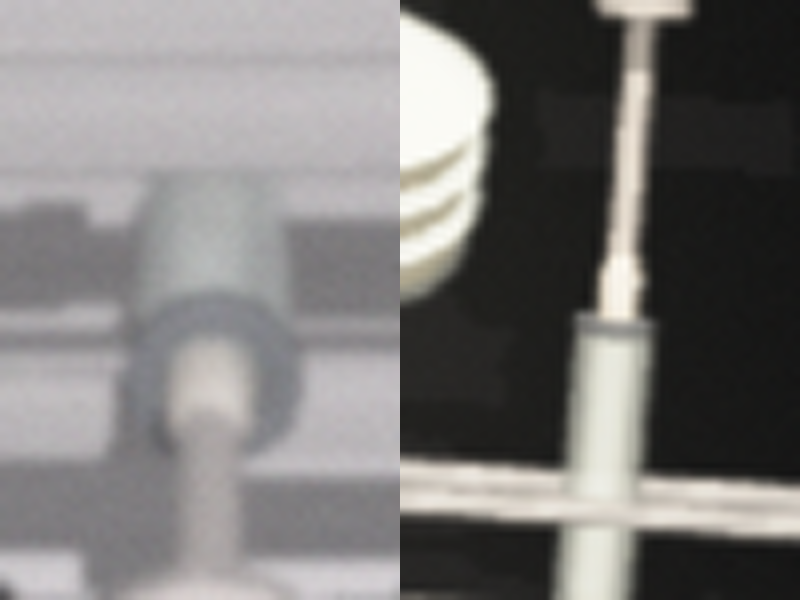

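Tip is in the mouth (wrist crop: bud (210,380), ring centre (212,375)) with no contact force. Continuing down the bore.

Emit:
send_rows([
  [0,0,0.03,0,0,0],
  [0,0,0.06,0,0,0],
  [0,0,0.09,0,0,0],
  [0,0,0.12,0,0,0],
  [0,0,0.12,0,0,0],
])

```text
time_s: 7.1
position: [0.5629, 0.1252, 0.1602]
tcp_rot: [[0.907, -0.003, 0.421], [-0.003, -1.0, -0.0], [0.421, -0.001, -0.907]]
force: [-0.4, 1.1, -0.2]
opening: 0.171
grasp_force: 30.0
```

```bash
python3 - <<'E'
from h import *
plan([.534,.1245,.226],RT)
analyse(wrist('w5') and np.load('w5.npz'))
E
```

```text
t 7.1 pos [0.5629 0.1252 0.1602] F [-0.4   1.14 -0.2 ] open 0.171 q [  1.9  25.9 111.5  -2.6  17.6  94.4]
row [ 0.0061  0.0029 -0.2874] [ 0.0001  0.0008 -0.0021]
swab px 2354
z0.006 346 y mid -0.0012 w 0.0288 xmax 0.0112 xmed 0.0044 zmax 0.0100
z0.011 69 y mid -0.0004 w 0.0160 xmax 0.0075 xmed 0.0060 zmax 0.0141
z0.035 52 y mid -0.0001 w 0.0050 xmax 0.0006 xmed -0.0002 zmax 0.0398
z0.047 326 y mid -0.0001 w 0.0158 xmax 0.0066 xmed -0.0001 zmax 0.0500
z0.055 142 y mid 0.0002 w 0.0143 xmax 0.0060 xmed 0.0031 zmax 0.0600
z0.065 110 y mid -0.0001 w 0.0157 xmax 0.0061 xmed 0.0044 zmax 0.0698
z0.075 87 y mid 0.0002 w 0.0155 xmax 0.0060 xmed 0.0046 zmax 0.0799
z0.085 1222 y mid 0.0002 w 0.0396 xmax 0.0200 xmed 0.0118 zmax 0.0900
```

Emit:
send_rows([
  [0,0,0.03,0,0,0],
  [0,0,0.06,0,0,0],
  [0,0,0.09,0,0,0],
  [0,0,0.096,0,0,0],
  [0,0,0.096,0,0,0],
])

```text
time_s: 7.65
position: [0.5731, 0.1253, 0.1393]
tcp_rot: [[0.906, -0.003, 0.423], [-0.003, -1.0, -0.0], [0.423, -0.001, -0.906]]
force: [0.0, 0.4, -0.2]
opening: 0.173
grasp_force: 30.0
```

Emit:
send_rows([
  [0,0,0.008,0,0,0],
  [0,0,0.016,0,0,0],
  [0,0,0.02,0,0,0],
  [0,0,0.02,0,0,0],
])

```text
time_s: 8.05
position: [0.5753, 0.1253, 0.1357]
tcp_rot: [[0.906, -0.003, 0.424], [-0.003, -1.0, -0.0], [0.424, -0.001, -0.906]]
force: [-1.8, 0.2, 2.8]
opening: 0.174
grasp_force: 30.0
```

Emit:
send_rows([
  [0,0,0.006,0,0,0],
  [0,0,0.012,0,0,0],
  [0,0,0.012,0,0,0],
])

```text
time_s: 8.35
position: [0.5765, 0.1254, 0.1332]
tcp_rot: [[0.906, -0.003, 0.424], [-0.003, -1.0, -0.0], [0.424, -0.001, -0.906]]
force: [-2.3, -0.3, 4.4]
opening: 0.167
grasp_force: 30.0
```

Emit:
send_rows([
  [0,0,0.004,0,0,0],
  [0,0,0.008,0,0,0],
  [0,0,0.008,0,0,0],
])

```text
time_s: 8.65
position: [0.5773, 0.1253, 0.1314]
tcp_rot: [[0.906, -0.003, 0.424], [-0.003, -1.0, -0.0], [0.424, -0.001, -0.906]]
force: [-3.9, -0.2, 5.9]
opening: 0.172
grasp_force: 30.0
```

Emit:
send_rows([
  [0,0,0.004,0,0,0],
  [0,0,0.008,0,0,0],
  [0,0,0.008,0,0,0],
])

```text
time_s: 8.95
position: [0.5782, 0.1254, 0.1297]
tcp_rot: [[0.906, -0.003, 0.424], [-0.003, -1.0, -0.0], [0.424, -0.001, -0.906]]
force: [-3.1, -0.8, 4.3]
opening: 0.175
grasp_force: 30.0
```

Emit:
send_rows([
  [0,0,0.002,0,0,0],
  [0,0,0.004,0,0,0],
  [0,0,0.004,0,0,0],
])

```text
time_s: 9.25
position: [0.5784, 0.1254, 0.1291]
tcp_rot: [[0.906, -0.003, 0.424], [-0.003, -1.0, -0.0], [0.424, -0.001, -0.906]]
force: [-4.2, -1.8, 8.9]
opening: 0.17
grasp_force: 30.0
```

```bash
python3 - <<'E'
from h import *
plan([.534,.1245,.226],RT)
p,d,T=wrist('w6')
im=np.zeros((600,800,3),'u1')
im[:,:400]=cv2.resize(p[220:295,290:340,::-1],(400,600),interpolation=cv2.INTER_CUBIC)
p,d=viewer.capture('scene')
im[:,400:]=cv2.resize(p[215:290,440:490,::-1],(400,600),interpolation=cv2.INTER_CUBIC)
cv2.imwrite('pics/m6.png',im)
E
```

```text
t 9.25 pos [0.5784 0.1254 0.1291] F [-4.25 -1.81  8.95] open 0.17 q [  1.8  30.2 111.   -3.3  13.8  95. ]
row [ 0.0035  0.0035 -0.4263] [ 0.     -0.0012 -0.0019]
```

View pics/m6.png

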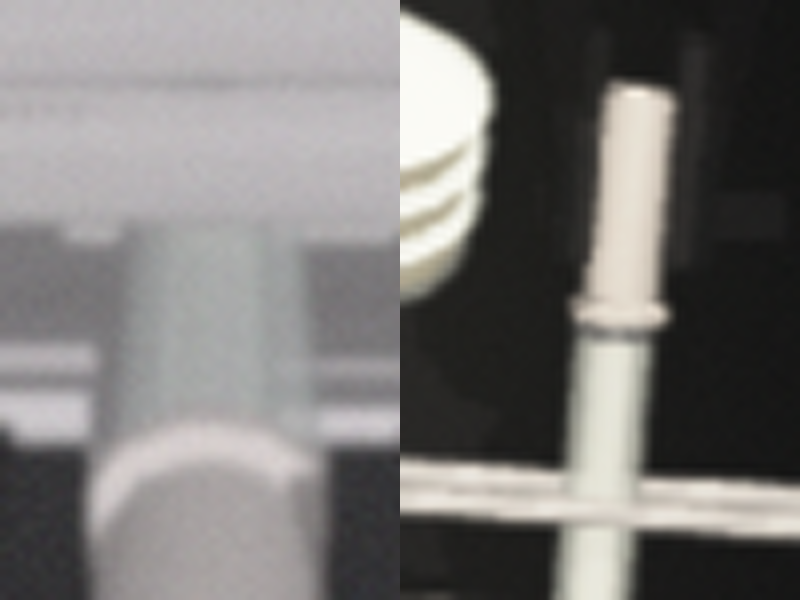

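The collar is at the rim (scene crop (620,315)). Pressing up gently to about 20 N.

Emit:
send_rows([
  [0,0,0.002,0,0,0],
  [0,0,0.003,0,0,0],
  [0,0,0.003,0,0,0],
])

```text
time_s: 9.65
position: [0.5786, 0.1253, 0.1288]
tcp_rot: [[0.905, -0.003, 0.425], [-0.003, -1.0, -0.0], [0.425, -0.001, -0.905]]
force: [-6.2, -1.8, 12.2]
opening: 0.178
grasp_force: 30.0
```

Emit:
send_rows([
  [0,0,0.002,0,0,0],
  [0,0,0.003,0,0,0],
  [0,0,0.003,0,0,0],
])

```text
time_s: 9.95
position: [0.5787, 0.1254, 0.1284]
tcp_rot: [[0.905, -0.003, 0.425], [-0.003, -1.0, -0.0], [0.425, -0.001, -0.905]]
force: [-7.3, -0.2, 15.2]
opening: 0.175
grasp_force: 30.0
```

Emit:
send_rows([
  [0,0,0.002,0,0,0],
  [0,0,0.004,0,0,0],
  [0,0,0.004,0,0,0],
  [0,0,0.004,0,0,0],
])

```text
time_s: 10.35
position: [0.579, 0.1254, 0.1279]
tcp_rot: [[0.905, -0.003, 0.425], [-0.003, -1.0, -0.0], [0.425, -0.001, -0.905]]
force: [-9.4, -1.4, 16.9]
opening: 0.175
grasp_force: 30.0
```

Emit:
send_rows([
  [0,0,0,0,0,0],
  [0,0,0,0,0,0],
  [0,0,0,0,0,0],
  [0,0,0,0,0,0],
])

```text
time_s: 10.75
position: [0.579, 0.1254, 0.1279]
tcp_rot: [[0.905, -0.003, 0.425], [-0.003, -1.0, -0.0], [0.425, -0.001, -0.905]]
force: [-9.0, -1.0, 18.4]
opening: 0.173
grasp_force: 30.0
```

Emit:
send_rows([
  [0,0,0,0,0,0],
  [0,0,0,0,0,0],
  [0,0,0,0,0,0],
  [0,0,0,0,0,0],
])

```text
time_s: 11.15
position: [0.579, 0.1254, 0.1279]
tcp_rot: [[0.905, -0.003, 0.425], [-0.003, -1.0, -0.0], [0.425, -0.001, -0.905]]
force: [-9.3, -1.1, 17.7]
opening: 0.176
grasp_force: 30.0
```

Emit:
send_rows([
  [0,0,0.002,0,0,0],
  [0,0,0.004,0,0,0],
  [0,0,0.004,0,0,0],
  [0,0,0.004,0,0,0],
  [0,0,0.004,0,0,0],
  [0,0,0.004,0,0,0],
  [0,0,0.004,0,0,0],
  [0,0,0.004,0,0,0],
  [0,0,0.004,0,0,0],
])

```text
time_s: 12.05
position: [0.5793, 0.1254, 0.1274]
tcp_rot: [[0.905, -0.002, 0.425], [-0.003, -1.0, -0.0], [0.425, -0.001, -0.905]]
force: [-12.1, -1.7, 22.1]
opening: 0.173
grasp_force: 30.0
```

Emit:
send_rows([
  [0,0,-0.004,0,0,0],
  [0,0,-0.01,0,0,0],
  [0,0,-0.01,0,0,0],
])

```text
time_s: 12.35
position: [0.5787, 0.1254, 0.1285]
tcp_rot: [[0.905, -0.003, 0.424], [-0.003, -1.0, -0.0], [0.424, -0.001, -0.905]]
force: [-5.5, -0.6, 8.5]
opening: 0.172
grasp_force: 30.0
```

Emit:
send_rows([
  [0,0,0,0,0,0],
  [0,0,0,0,0,0],
  [0,0,0,0,0,0],
  [0,0,0,0,0,0],
], grip=0.45)

```text
time_s: 12.75
position: [0.5791, 0.1253, 0.1269]
tcp_rot: [[0.906, -0.003, 0.423], [-0.003, -1.0, -0.0], [0.423, -0.001, -0.906]]
force: [-0.3, 0.1, 0.7]
opening: 0.417
grasp_force: 0.0
```

Released cleanly. Withdrawing along the tube axis.

Emit:
send_rows([
  [0,0,-0.04,0,0,0],
  [0,0,-0.12,0,0,0],
  [0,0,-0.24,0,0,0],
  [0,0,-0.4,0,0,0],
  [0,0,-0.5,0,0,0],
  [0,0,-0.5,0,0,0],
  [0,0,-0.5,0,0,0],
])

```text
time_s: 13.45
position: [0.526, 0.1254, 0.2412]
tcp_rot: [[0.905, -0.003, 0.425], [-0.003, -1.0, 0.0], [0.425, -0.001, -0.905]]
force: [-0.2, -0.1, 0.2]
opening: 0.451
grasp_force: 0.0
```

```bash
python3 - <<'E'
from h import *
plan([.534,.1245,.226],RT)
p,d,T=wrist('w7')
im=np.zeros((600,800,3),'u1')
im[:300,:400]=cv2.resize(p[:,:,::-1],(400,300))
p,d=viewer.capture('scene')
im[:300,400:]=cv2.resize(p[:,:,::-1],(400,300))
im[300:,:400]=cv2.resize(p[215:290,415:515,::-1],(400,300),interpolation=cv2.INTER_CUBIC)
p,d=viewer.capture('top')
im[300:,400:]=cv2.resize(p[:,:,::-1],(400,300))
cv2.imwrite('pics/m7.png',im)
E
```

```text
t 13.45 pos [0.526  0.1254 0.2412] F [-0.21 -0.07  0.17] open 0.451 q [  2.1  15.1 111.3  -1.8  28.5  93.7]
row [0.0029 0.0035 0.0687] [-0.     -0.0015 -0.002 ]
```

View pics/m7.png

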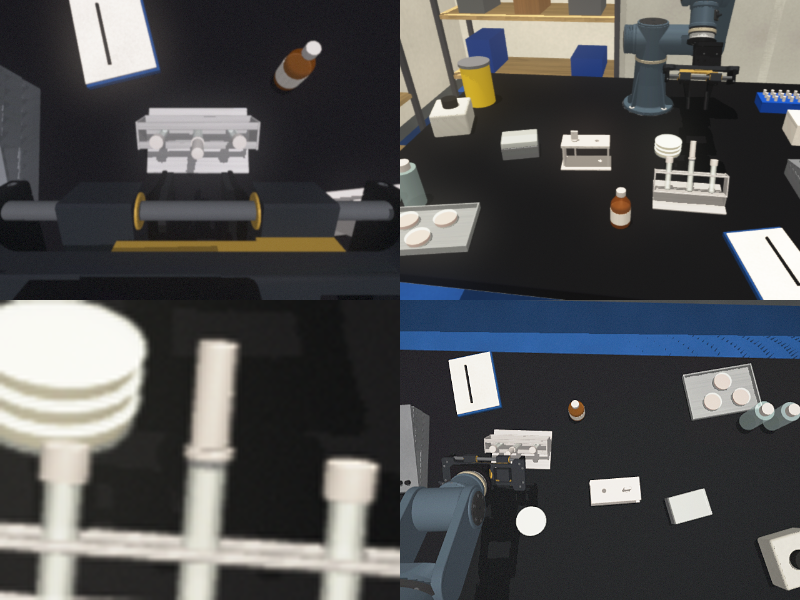

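The swab sits in the middle tube with its collar on the rim (lower-left crop (210,453)). The scraper is still in the stand, the bystanders look unmoved, and the gripper is clear.

```bash
python3 -c "
from rig import ticket
print(ticket.hand_in())"
```

```text
the job is handed in; nothing more can be done
None
```

The swab is in the open tube with its collar on the rim; it was pressed at about 20–25 N (wrist force) for over half a second, then released, the arm backed clear, and the job handed in at about 13.5 s.

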